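# Press home a curved row of wooden plugs on a plaque

### The arm

A 6-joint arm with a two-finger parallel gripper is mounted at the origin on the work surface. World frame = base frame: x ahead of the robot, y to its left, z up, the work surface at z = 0. Lengths are in m, angles in rad, forces in N, time in s.
With the tool pointing down it reaches from about 0.25 to 0.725 m from the base axis. Payload 4 kg.
Tool frame: the origin (TCP) lies on the centre line of the jaws, within the pads' length; the fingertips stand 8 mm ahead of it and the grasp point (between the pads) lies 11 mm behind it; z points along the fingers, y is the line along which they close (so a half turn about z gives the same grasp; the last joint's range is limited). The gripper opens to 85 mm and grips with 20 to 120 N. Pads are 22 mm wide; open, the fingers measure 114 mm over their backs; the gripper's body (76 mm by 85 mm) begins 54 mm behind the grasp point. The pads swing forward as they close: fully open they stand 13 mm farther back than shut.
Start: joints at [-1.2, 0.241, 0.005, 1.335, 0, 1.571], TCP at [0.181, -0.466, 0.239] pointing down, gripper open.
Joint ranges: [-2.72, 2.72], [-1.05, 1.87], [-1.09, 1.28], [-1.99, 2.15], [-1.42, 1.44], [-3.14, 3.14]. Speed limits (rad/s): [2.79, 2.79, 3.14, 3.14, 3.14, 3.14].

### API

Orientations are given as a rotation vector (axis times angle).
In Python, from bench import get_obs, eyes, order gives the robot as it stands.
- The arm moves only by the tool carry_out, never from a script. Its argument "increments" is a list of rows, each an object with "travel": the shift along the tool's x, y, z in cm, a list of three; "rotation": the turn, a rotation vector about the tool's x, y, z in degrees, a list of three; "jaw": the finger opening in cm, from 0 to 8.54. A call has 1 to 12 rows; each row is the pose to reach, as a shift and turn from the pose commanded when the call began, along the tool's axes at that moment; what a row does not reach only later rows make up. A row lasts 1/8 s, in which the tool goes at most 62.5 mm and 10.7 degrees, less where a joint would pass 70% of its speed; a pose out of reach is approached as far as the arm can. A call with a gripper value outside its range is refused whole. The fingers move at their own pace and stop on an object; "grip_force" is the grip in N (left out, the last holds). Time passes only in rows, so rows that repeat a pose let the fingers close. It gives the time, the measured TCP pose, the force, the opening and the grip force at its end, in the units of the state.
- get_obs(): the state, without advancing time (a new reading comes with each control period).
- eyes.capture(name): name is "scene" or "top" or "wrist"; returns a dict with "image" (400x640x3 uint8, red, green, blue), "z_map" (400x640 float32, m along the optical axis (not along the pixel's ray), 0 where there is no reading), "fx", "fy", "cx", "cy" (pixels), "camera_from_world" (4x4, takes a point from world to camera coordinates); the wrist camera has in their place "hand_eye" (4x4, takes a point from camera to tool coordinates, whose origin is the TCP and whose axes are the flange's). Camera axes: x right, y down, z forward; pixel columns grow to the right and rows downward; lengths in m; the calibration is good to about 2 mm. A picture is of the moment at which its call begins: read the wrist's pose just before it.
- order.hand_in(): hands the job in; it is judged then, once.
The state is a dict: "time": time; "joints": joint angles; "joint_velocities": joint speeds; "tau": joint torques, N m; "position": TCP position; "orientation": TCP orientation; "contact_force": force on the tool from outside, world axes, zero at the start; "ft_torque": the same for the moment, N m; "grip_width": finger opening in m; "gripper_force": force on a finger pad.
Only numpy, scipy, OpenCV 4.12 (cv2) and the standard library are available. Lean on these libraries where they do the work, as an engineer would, in place of code of your own. Each camera call takes 0.05 s, during which the arm holds its last target. There are 200 camera calls.

### The job

Run your closed fingertips lightly along the S-shaped row of domed wooden plugs on the plaque, so that every plug ends pressed fully home in the board. Begin at the end next to the hanging ring and follow the row in order to the far end without skipping ahead; do not press hard, pull any plug out, or disturb the spare plug, the glue pot and the other things lying about.

Things in the scene. Friction and masses are not known exactly. Their poses are not given: they have to be found in the camera images.
- board: the plaque: a plywood board 170 x 220 mm (its x and y) and 18 mm thick, fixed flat on the table. Origin at the centre of its underside, z up. Seven domed wooden plugs stand in it in an S-shaped row that runs along its y axis, from plug 1 (y = -70 mm) to plug 7 (y = +70 mm), swinging 26 mm to either side in x. A flat steel hanging ring (28 mm wide) sticks out from the middle of the -y edge, next to plug 1
- plug1_top (a point): the top of the dome of plug 1 (the one next to the hanging ring): a wooden button 22 mm wide, dome 5 mm high (spherical, radius 14.6 mm). Its top is 23 mm above the table when fully home, about 27 mm when up. Neighbours are about 30 mm apart, centre to centre
- plug2_top (a point): the top of the dome of plug 2 (counted along the row from the ring): a wooden button 22 mm wide, dome 5 mm high (spherical, radius 14.6 mm). Its top is 23 mm above the table when fully home, about 27 mm when up. Neighbours are about 30 mm apart, centre to centre
- plug3_top (a point): the top of the dome of plug 3 (counted along the row from the ring): a wooden button 22 mm wide, dome 5 mm high (spherical, radius 14.6 mm). Its top is 23 mm above the table when fully home, about 27 mm when up. Neighbours are about 30 mm apart, centre to centre
- plug4_top (a point): the top of the dome of plug 4 (counted along the row from the ring): a wooden button 22 mm wide, dome 5 mm high (spherical, radius 14.6 mm). Its top is 23 mm above the table when fully home, about 27 mm when up. Neighbours are about 30 mm apart, centre to centre
- plug5_top (a point): the top of the dome of plug 5 (counted along the row from the ring): a wooden button 22 mm wide, dome 5 mm high (spherical, radius 14.6 mm). Its top is 23 mm above the table when fully home, about 27 mm when up. Neighbours are about 30 mm apart, centre to centre
- plug6_top (a point): the top of the dome of plug 6 (counted along the row from the ring): a wooden button 22 mm wide, dome 5 mm high (spherical, radius 14.6 mm). Its top is 23 mm above the table when fully home, about 27 mm when up. Neighbours are about 30 mm apart, centre to centre
- plug7_top (a point): the top of the dome of plug 7 (the last, farthest along the row from the ring): a wooden button 22 mm wide, dome 5 mm high (spherical, radius 14.6 mm). Its top is 23 mm above the table when fully home, about 27 mm when up. Neighbours are about 30 mm apart, centre to centre
- plug1 (a joint): how far plug 1 is pushed in, in m: 0 = up (starts within 1 mm of this), 0.004 = fully home against the stop, the dome's rim on the board; negative = pulled out. A push-fit: takes about 3 N and stays where it is left
- plug2 (a joint): how far plug 2 is pushed in, in m: 0 = up (starts within 1 mm of this), 0.004 = fully home against the stop, the dome's rim on the board; negative = pulled out. A push-fit: takes about 3 N and stays where it is left
- plug3 (a joint): how far plug 3 is pushed in, in m: 0 = up (starts within 1 mm of this), 0.004 = fully home against the stop, the dome's rim on the board; negative = pulled out. A push-fit: takes about 3 N and stays where it is left
- plug4 (a joint): how far plug 4 is pushed in, in m: 0 = up (starts within 1 mm of this), 0.004 = fully home against the stop, the dome's rim on the board; negative = pulled out. A push-fit: takes about 3 N and stays where it is left
- plug5 (a joint): how far plug 5 is pushed in, in m: 0 = up (starts within 1 mm of this), 0.004 = fully home against the stop, the dome's rim on the board; negative = pulled out. A push-fit: takes about 3 N and stays where it is left
- plug6 (a joint): how far plug 6 is pushed in, in m: 0 = up (starts within 1 mm of this), 0.004 = fully home against the stop, the dome's rim on the board; negative = pulled out. A push-fit: takes about 3 N and stays where it is left
- plug7 (a joint): how far plug 7 is pushed in, in m: 0 = up (starts within 1 mm of this), 0.004 = fully home against the stop, the dome's rim on the board; negative = pulled out. A push-fit: takes about 3 N and stays where it is left
- spare_plug: a loose spare domed wooden plug, 22 mm wide and 5 mm high, lying dome up on the board away from the row; a bystander. Origin at the centre of its underside
- glue_pot: a small closed glue pot, 28 mm wide and 42 mm high, standing loose on the board; a bystander. Origin at the centre of its underside
- tape_roll: a roll of tape lying flat on the table, 56 mm wide and 20 mm high, loose; a bystander
- sanding_block: a cork sanding block, 70 x 45 x 25 mm, loose on the table; a bystander
- mallet: a small rubber-headed mallet lying on the table, 240 mm long; a bystander, not needed
- camera: a black photo camera, 120 mm wide and 95 mm high, loose on the table; a bystander

How it is judged:
On the way, in this order (a step that is already met when the one before it is completed fails the run):
1. the first plug, next to the hanging ring, is pressed home (value of joint plug1 above 0.0028 m), for 0.05 s.
2. the row is pressed home as far as the middle plug (value of joint each of plug1, plug2, plug3, plug4 above 0.0028 m), for 0.05 s.
3. the whole row is pressed home to the last plug (all of step 2 and value of joint each of plug5, plug6, plug7 above 0.0028 m), for 0.05 s.
At the end, for the whole second after the job is handed in: all seven plugs are within 1.2 mm of fully home (pushed in by more than 2.8 of 4 mm) and every bystander is within 20 mm of where it was (all of step 3 and distance of each of spare_plug, glue_pot, tape_roll, sanding_block, mallet, camera from where it was at the start of the episode below 0.02 m); the robot touches nothing.
It fails at once if a plug is pressed home while one two or more places nearer the ring is still up (skipping ahead) ((value of joint plug3 above 0.0028 m and value of joint plug1 below 0.0028 m) or (value of joint plug4 above 0.0028 m and value of joint plug1 below 0.0028 m) or (value of joint plug4 above 0.0028 m and value of joint plug2 below 0.0028 m) or (value of joint plug5 above 0.0028 m and value of joint plug1 below 0.0028 m) or (value of joint plug5 above 0.0028 m and value of joint plug2 below 0.0028 m) or (value of joint plug5 above 0.0028 m and value of joint plug3 below 0.0028 m) or (value of joint plug6 above 0.0028 m and value of joint plug1 below 0.0028 m) or (value of joint plug6 above 0.0028 m and value of joint plug2 below 0.0028 m) or (value of joint plug6 above 0.0028 m and value of joint plug3 below 0.0028 m) or (value of joint plug6 above 0.0028 m and value of joint plug4 below 0.0028 m) or (value of joint plug7 above 0.0028 m and value of joint plug1 below 0.0028 m) or (value of joint plug7 above 0.0028 m and value of joint plug2 below 0.0028 m) or (value of joint plug7 above 0.0028 m and value of joint plug3 below 0.0028 m) or (value of joint plug7 above 0.0028 m and value of joint plug4 below 0.0028 m) or (value of joint plug7 above 0.0028 m and value of joint plug5 below 0.0028 m)).
It fails at once if a plug is pulled out by more than 2 mm (value of joint any of plug1, plug2, plug3, plug4, plug5, plug6, plug7 below -0.002 m).
It fails at once if the fingers press the plaque or its plugs with more than 40 N (contact force between the fingers and board above 40 N).
It fails at once if a bystander is moved by more than 20 mm (distance of any of spare_plug, glue_pot, tape_roll, sanding_block, mallet, camera from where it was at the start of the episode above 0.02 m).
It also fails if it takes over 48 s, if anything falls off the work surface, if the arm or the gripper's body presses on something with over 40 N, if the wrist force passes 120 N, or if a joint passes its speed limit or range.

## Working session

There is one attempt and no reset: what is moved stays moved. The work goes in short steps, Python scripts to look and compute and a tool call to move; the robot and the scene stay as the last step left them, time stands still between calls to the robot, and variables do not carry over. Pictures are saved under pics/ and viewed, at most 10 in all, crops included, and the job is handed in when it is done.

Besides the shell and the picture viewer there is one more tool, called after "Emit:" as name(argument=value, ...), one argument or row to a line, values as JSON. carry_out: Moves the arm, as the interface text tells. Its arguments: {"type":"object","properties":{"increments":{"type":"array","items":{"type":"object","properties":{"travel":{"type":"array","items":{"type":"number"}},"rotation":{"type":"array","items":{"type":"number"}},"jaw":{"type":"number"}}}},"grip_force":{"type":"number"}},"required":["increments"]}

```bash
mkdir -p pics; python3 - <<'E'
from bench import get_obs, eyes
import cv2,numpy as np
o=get_obs();print(o['time'],o['position'],o['orientation'],o['contact_force'])
for n in['top','scene']:
    c=eyes.capture(n);cv2.imwrite(f'pics/{n}1.png',c['image'][:,:,::-1]);np.savez(f'{n}.npz',**c)
E
```

```text
0.0 [ 0.18098299 -0.4654498   0.23843053] [-3.08576021e+00 -5.78786709e-01  5.48074463e-04] [-0.0746721  0.2898496 -0.2059846]
```

View pics/top1.png

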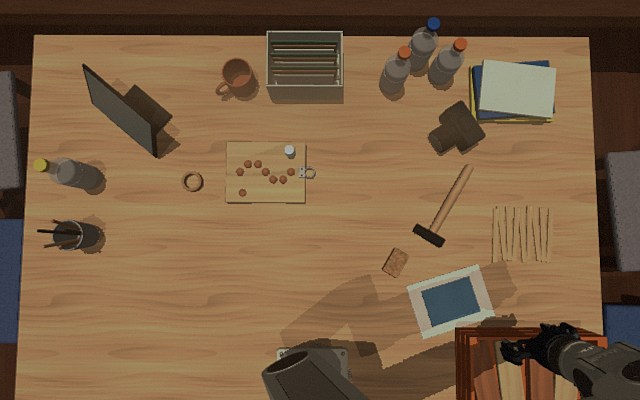

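View pics/scene1.png

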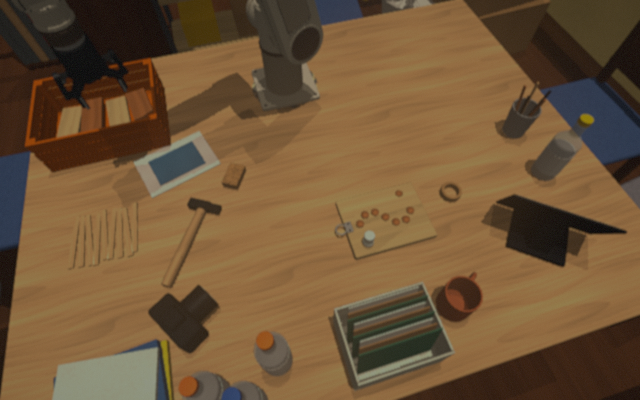

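The top view has the ring at (308,172) on the right. The row runs leftward from plug 1 at (291,172) through (283,179), (273,179), (265,171), (258,164) and (248,164) to plug 7 at (240,171). The spare plug is at (242,192) and the glue pot at (290,150).

```bash
cat > h.py <<'E'
import numpy as np
from scipy.spatial.transform import Rotation as R
def ray(c,T,px,z):  # T world_from_camera; intersect pixel rays with plane z
    px=np.atleast_2d(px).astype(float)
    d=np.c_[(px[:,0]-c['cx'])/c['fx'],(px[:,1]-c['cy'])/c['fy'],np.ones(len(px))]@T[:3,:3].T
    o=T[:3,3]; return o+d*((z-o[2])/d[:,2])[:,None]
def tool_delta(o,p):  # cm along tool axes from current pose to world points
    return (np.atleast_2d(p)-o['position'])@R.from_rotvec(o['orientation']).as_matrix()*100
E
python3 - <<'E'
from h import *; from bench import get_obs
c=np.load('top.npz');T=np.linalg.inv(c['camera_from_world'])
p=ray(c,T,[(291,172),(265,171),(240,171)],.026);print(p.round(3))
o=get_obs();print(tool_delta(o,[[p[1,0]-.03,p[1,1],.22]]).round(1))
w=R.from_rotvec(o['orientation']).as_matrix();print(w.round(3))
E
```

```text
[[0.574 0.058 0.026]
 [0.576 0.13  0.026]
 [0.576 0.198 0.026]]
[[ 55.6 -42.2   1.9]]
[[ 0.932  0.362 -0.001]
 [ 0.362 -0.932  0.002]
 [-0.    -0.002 -1.   ]]
```

Emit:
carry_out(
  increments=[
    {"travel": [14,-10.5,0.5],"rotation": [0,0,5],"jaw": 0},
    {"travel": [28,-21,1],"rotation": [0,0,11],"jaw": 0},
    {"travel": [42,-32,1.5],"rotation": [0,0,16],"jaw": 0},
    {"travel": [55.6,-42.2,1.9],"rotation": [0,0,21.2],"jaw": 0},
    {"travel": [55.6,-42.2,1.9],"rotation": [0,0,21.2],"jaw": 0},
    {"travel": [55.6,-42.2,1.9],"rotation": [0,0,21.2],"jaw": 0},
    {"travel": [55.6,-42.2,1.9],"rotation": [0,0,21.2],"jaw": 0},
    {"travel": [55.6,-42.2,1.9],"rotation": [0,0,21.2],"jaw": 0},
    {"travel": [55.6,-42.2,1.9],"rotation": [0,0,21.2],"jaw": 0},
    {"travel": [55.6,-42.2,1.9],"rotation": [0,0,21.2],"jaw": 0},
    {"travel": [55.6,-42.2,1.9],"rotation": [0,0,21.2],"jaw": 0},
    {"travel": [55.6,-42.2,1.9],"rotation": [0,0,21.2],"jaw": 0},
  ],
)

```text
time: 1.6
position: [0.5478, 0.0564, 0.2195]
orientation: [-3.098, -0.126, 0.007]
contact_force: [0.0, -0.0, 0.1]
grip_width: 0.0003
gripper_force: 0.0
```

Emit:
carry_out(
  increments=[
    {"travel": [0,0,0],"jaw": 0},
    {"travel": [0,0,0],"jaw": 0},
    {"travel": [0,0,0],"jaw": 0},
  ],
)

```text
invalid input
```

```bash
python3 - <<'E'
from bench import get_obs, eyes
import cv2,numpy as np
o=get_obs();print(o['time'],o['position'],o['orientation'],o['contact_force'],o['grip_width'])
c=eyes.capture('wrist');cv2.imwrite('pics/w1.png',c['image'][:,:,::-1]);np.savez('w1.npz',pos=o['position'],ori=o['orientation'],**c)
E
```

```text
1.6 [0.54777127 0.05635485 0.21950873] [-3.09800719 -0.12609029  0.00719376] [ 0.00750108 -0.03707593  0.13135659] 0.0003378201304984333
```

View pics/w1.png

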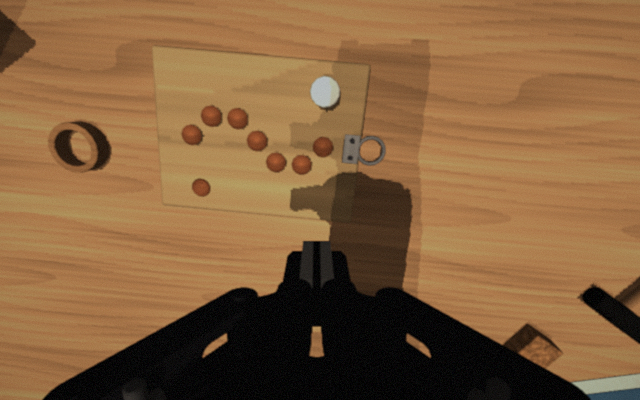

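The wrist view shows the row clearly: plug 1 at (323,147), then (302,164), (276,162), (257,141), (237,118) and (211,116), to plug 7 at (192,134). The spare plug is at (201,187), the pot at (325,92) and the ring at (370,150).

```bash
python3 - <<'E'
from h import *; from bench import get_obs,eyes; import cv2
o=get_obs();print(o['time'],o['position'],o['orientation'])
c=eyes.capture('wrist');np.savez('w2.npz',pos=o['position'],ori=o['orientation'],**c)
cv2.imwrite('pics/w2.png',c['image'][:,:,::-1])
def plugs(c,pos,ori):
    W=np.eye(4);W[:3,:3]=R.from_rotvec(ori).as_matrix();W[:3,3]=pos
    T=W@c['hand_eye']
    im=c['image'].astype(int);m=((im[...,0]-im[...,1]>40)&(im[...,0]>1.9*im[...,1])).astype('u1')
    n,_,s,ce=cv2.connectedComponentsWithStats(m)
    k=[i for i in range(1,n) if 60<s[i,4]<900]
    for i in k: print(ce[i].round(1),s[i,4],ray(c,T,ce[i],.024).round(4))
c1=np.load('w1.npz');plugs(c1,c1['pos'],c1['ori']);print();plugs(c,o['position'],o['orientation'])
W=np.eye(4);W[:3,:3]=R.from_rotvec(c1['ori']).as_matrix();W[:3,3]=c1['pos']
P=[(323,147),(302,164),(276,162),(257,141),(237,118),(211,116),(192,134)]
print(ray(c1,W@c1['hand_eye'],P,.026).round(4))
ct=np.load('top.npz')
E
```

```text
1.65 [0.54896403 0.0571698  0.21926646] [-3.09698503 -0.12735743  0.0054065 ]

[322.3 150.1] 63 [[0.5715 0.0608 0.024 ]]
[[0.5737 0.0593 0.026 ]
 [0.5537 0.0799 0.026 ]
 [0.5534 0.1077 0.026 ]
 [0.5739 0.1286 0.026 ]
 [0.5955 0.1498 0.026 ]
 [0.5953 0.1768 0.026 ]
 [0.5752 0.1973 0.026 ]]
```

```bash
python3 - <<'E'
from h import *; from bench import get_obs
o=get_obs();print(o['position'],o['orientation'],np.abs(o['joint_velocities']).max());print(tool_delta(o,[[.5737,.0593,.045]]).round(2))
print(R.from_rotvec(o['orientation']).as_matrix().round(4))
E
```

```text
[0.54772219 0.05623412 0.21935465] [-3.0980567  -0.12584783  0.00705021] 0.0381198251203447
[[ 2.66  0.62 17.42]]
[[ 0.9967  0.081  -0.0062]
 [ 0.0812 -0.9959  0.0407]
 [-0.0029 -0.0411 -0.9992]]
```

```bash
python3 - <<'E'
from h import *; from bench import get_obs
o=get_obs();print(np.degrees((R.from_rotvec(o['orientation']).inv()*R.from_matrix(np.diag([1.,-1,-1]))).as_rotvec()).round(2))
print(tool_delta(o,[[.5737,.0593,.10]]).round(2))
E
```

```text
[-2.35  0.26  4.65]
[[ 2.65  0.4  11.92]]
```

Emit:
carry_out(
  increments=[
    {"travel": [1.0,0.2,4],"rotation": [-1.5,0.2,3],"jaw": 0},
    {"travel": [2.65,0.4,8],"rotation": [-2.35,0.26,4.65],"jaw": 0},
    {"travel": [2.65,0.4,11.9],"rotation": [-2.35,0.26,4.65],"jaw": 0},
    {"travel": [2.65,0.4,11.9],"rotation": [-2.35,0.26,4.65],"jaw": 0},
    {"travel": [2.65,0.4,11.9],"rotation": [-2.35,0.26,4.65],"jaw": 0},
    {"travel": [2.65,0.4,11.9],"rotation": [-2.35,0.26,4.65],"jaw": 0},
  ],
)

```text
time: 2.45
position: [0.5757, 0.0307, 0.1038]
orientation: [-3.119, -0.067, -0.007]
contact_force: [-0.5, 0.8, 1.0]
grip_width: -0.0
gripper_force: 0.0
```

```bash
python3 - <<'E'
from h import *; from bench import get_obs,eyes; import cv2
o=get_obs();print(o['time'],o['position'],o['orientation'],o['contact_force'])
print(np.degrees((R.from_rotvec(o['orientation']).inv()*R.from_matrix(np.diag([1.,-1,-1]))).as_rotvec()).round(2))
print(tool_delta(o,[[.5737,.0593,.04]]).round(2))
c=eyes.capture('wrist');cv2.imwrite('pics/w3.png',c['image'][:,:,::-1]);np.savez('w3.npz',pos=o['position'],ori=o['orientation'],**c)
E
```

```text
2.45 [0.57570844 0.03069597 0.10383558] [-3.11888001 -0.06724152 -0.00695634] [-0.48144279  0.84572686  0.96923934]
[-1.26 -0.26  2.47]
[[-0.11 -2.73  6.44]]
```

View pics/w3.png

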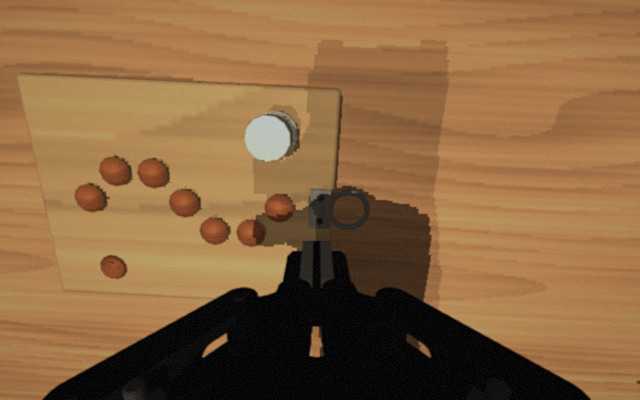

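The fingers hang just in front of the board's ring edge. Plug 1 is at (280,207), 2 at (251,233), 3 at (215,230), 4 at (184,202), 5 at (153,172), 6 at (115,170) and 7 at (90,197). The measured pose is off the commanded one, so I'll let the arm settle.

Emit:
carry_out(
  increments=[
    {"travel": [0,0,0],"rotation": [0,0,0],"jaw": 0},
    {"travel": [0,0,0],"rotation": [0,0,0],"jaw": 0},
    {"travel": [0,0,0],"rotation": [0,0,0],"jaw": 0},
    {"travel": [0,0,0],"rotation": [0,0,0],"jaw": 0},
  ],
)

```text
time: 3.0
position: [0.5743, 0.0307, 0.1014]
orientation: [-3.119, -0.067, -0.0]
contact_force: [0.4, 0.7, 0.3]
grip_width: 0.0001
gripper_force: 0.0
```

```bash
python3 - <<'E'
from h import *; from bench import get_obs
o=get_obs();print(o['time'],o['position'],o['orientation'],o['contact_force'])
print(np.degrees((R.from_rotvec(o['orientation']).inv()*R.from_matrix(np.diag([1.,-1,-1]))).as_rotvec()).round(2))
print(tool_delta(o,[[.5737,.0593,.04]]).round(2))
c=np.load('w3.npz');W=np.eye(4);W[:3,:3]=R.from_rotvec(c['ori']).as_matrix();W[:3,3]=c['pos']
P=[(280,207),(251,233),(215,230),(184,202),(153,172),(115,170),(90,197)]
print(ray(c,W@c['hand_eye'],P,.026).round(4))
E
```

```text
3.0 [0.57430572 0.03067105 0.1014041 ] [-3.11895096e+00 -6.72265856e-02 -3.61999690e-04] [0.37193044 0.70540109 0.26297593]
[-1.26 -0.01  2.47]
[[ 0.06 -2.73  6.2 ]]
[[0.5751 0.0584 0.026 ]
 [0.5537 0.0796 0.026 ]
 [0.5547 0.1063 0.026 ]
 [0.5754 0.1277 0.026 ]
 [0.5965 0.1478 0.026 ]
 [0.5966 0.1746 0.026 ]
 [0.5757 0.1959 0.026 ]]
```

Emit:
carry_out(
  increments=[
    {"travel": [0.05,-2.7,1.5],"rotation": [-1.26,0,2.47],"jaw": 0},
    {"travel": [0.05,-2.7,4],"rotation": [-1.26,0,2.47],"jaw": 0},
    {"travel": [0.05,-2.7,5.7],"rotation": [-1.26,0,2.47],"jaw": 0},
    {"travel": [0.05,-2.7,5.7],"rotation": [-1.26,0,2.47],"jaw": 0},
    {"travel": [0.05,-2.7,5.7],"rotation": [-1.26,0,2.47],"jaw": 0},
    {"travel": [0.05,-2.7,5.7],"rotation": [-1.26,0,2.47],"jaw": 0},
    {"travel": [0.05,-2.7,5.7],"rotation": [-1.26,0,2.47],"jaw": 0},
    {"travel": [0.05,-2.7,5.7],"rotation": [-1.26,0,2.47],"jaw": 0},
  ],
)

```text
time: 4.0
position: [0.5752, 0.0314, 0.0455]
orientation: [-3.119, -0.069, -0.001]
contact_force: [0.5, -0.0, 0.6]
grip_width: -0.0
gripper_force: 0.0
```

```bash
cat > s.py <<'E'
from h import *; from bench import get_obs
o=get_obs();print(o['time'],o['position'].round(4),o['contact_force'])
print(np.degrees((R.from_rotvec(o['orientation']).inv()*R.from_matrix(np.diag([1.,-1,-1]))).as_rotvec()).round(2))
P=np.array([(.5745,.0588),(.5537,.0797),(.554,.107),(.5747,.1281),(.596,.149),(.596,.1757),(.5755,.1966)])
print(tool_delta(o,np.c_[P,np.full(7,.0315)]).round(2))
E
python3 s.py
```

```text
4.0 [0.5752 0.0314 0.0455] [ 0.52522565 -0.03343169  0.61627983]
[-1.26 -0.02  2.54]
[[  0.05  -2.71   1.46]
 [ -1.93  -4.89   1.51]
 [ -1.78  -7.61   1.57]
 [  0.38  -9.63   1.62]
 [  2.6  -11.62   1.66]
 [  2.72 -14.29   1.72]
 [  0.76 -16.47   1.77]]
```

```bash
python3 -c "
from bench import get_obs
o=get_obs();print(o['joints'],o['tau'],o['joint_velocities'])"
```

```text
[ 0.04332776  0.53868468 -0.08399135  0.94732967  0.0218992   3.14058167] [-6.06123467e-04 -4.70688164e+01  2.13542587e+01 -7.66790996e-03
  7.09768245e-02  5.35064686e-06] [ 0.00013988  0.00126424 -0.00307875 -0.00079021 -0.00128633 -0.00010173]
```

Joint 6 is at its limit of 3.14, so I'll turn the tool back about z, which frees it for the whole row.

```bash
python3 - <<'E'
from h import *; from bench import get_obs
o=get_obs();print(np.degrees((R.from_rotvec(o['orientation']).inv()*R.from_euler('z',40,degrees=True)*R.from_matrix(np.diag([1.,-1,-1]))).as_rotvec()).round(2))
print(tool_delta(o,[[.5745,.0588,.06]]).round(2))
E
```

```text
[ -1.19  -0.46 -37.46]
[[ 0.06 -2.77 -1.39]]
```

Emit:
carry_out(
  increments=[
    {"travel": [0,0,-1.4],"rotation": [0,0,-10],"jaw": 0},
    {"travel": [0,0,-1.4],"rotation": [-0.6,-0.2,-20],"jaw": 0},
    {"travel": [0,-1.4,-1.4],"rotation": [-1.2,-0.46,-30],"jaw": 0},
    {"travel": [0.05,-2.75,-1.4],"rotation": [-1.2,-0.46,-37.5],"jaw": 0},
    {"travel": [0.05,-2.75,-1.4],"rotation": [-1.2,-0.46,-37.5],"jaw": 0},
    {"travel": [0.05,-2.75,-1.4],"rotation": [-1.2,-0.46,-37.5],"jaw": 0},
    {"travel": [0.05,-2.75,-1.4],"rotation": [-1.2,-0.46,-37.5],"jaw": 0},
  ],
)

```text
time: 4.88
position: [0.5742, 0.058, 0.0596]
orientation: [-2.953, -1.073, 0.002]
contact_force: [-0.1, 0.8, -1.0]
grip_width: 0.0
gripper_force: 0.0
```

```bash
sed -i "s/inv()\*R.from_matrix/inv()*R.from_euler('z',40,degrees=True)*R.from_matrix/" s.py; python3 s.py
```

```text
4.875 [0.5742 0.058  0.0596] [-0.07527107  0.76753215 -1.00705609]
[-0.02  0.06 -0.06]
[[  0.08  -0.04   2.81]
 [ -0.17  -2.97   2.82]
 [  1.6   -5.05   2.81]
 [  4.54  -5.34   2.81]
 [  7.52  -5.57   2.81]
 [  9.23  -7.62   2.81]
 [  9.   -10.54   2.81]]
```

Emit:
carry_out(
  increments=[
    {"travel": [0.08,-0.04,1.2],"rotation": [0,0,0],"jaw": 0},
    {"travel": [0.08,-0.04,2.2],"rotation": [0,0,0],"jaw": 0},
    {"travel": [0.08,-0.04,2.4],"rotation": [0,0,0],"jaw": 0},
    {"travel": [0.08,-0.04,2.55],"rotation": [0,0,0],"jaw": 0},
    {"travel": [0.08,-0.04,2.65],"rotation": [0,0,0],"jaw": 0},
    {"travel": [0.08,-0.04,2.75],"rotation": [0,0,0],"jaw": 0},
    {"travel": [0.08,-0.04,2.75],"rotation": [0,0,0],"jaw": 0},
    {"travel": [0.08,-0.04,2.75],"rotation": [0,0,0],"jaw": 0},
  ],
)

```text
time: 5.88
position: [0.5746, 0.0595, 0.0322]
orientation: [-2.952, -1.076, 0.001]
contact_force: [-1.7, 0.2, 2.8]
grip_width: 0.0002
gripper_force: 1.2
```

```bash
python3 s.py
```

```text
5.875 [0.5746 0.0595 0.0322] [-1.7059802   0.22266458  2.82395861]
[-0.02  0.03  0.05]
[[ -0.05   0.05   0.07]
 [ -0.3   -2.89   0.07]
 [  1.48  -4.96   0.07]
 [  4.42  -5.25   0.07]
 [  7.4   -5.47   0.07]
 [  9.11  -7.52   0.07]
 [  8.89 -10.44   0.07]]
```

Emit:
carry_out(
  increments=[
    {"travel": [0,0,0.05],"rotation": [0,0,0],"jaw": 0},
    {"travel": [0,0,0.08],"rotation": [0,0,0],"jaw": 0},
    {"travel": [0,0,0.08],"rotation": [0,0,0],"jaw": 0},
    {"travel": [0,0,0.08],"rotation": [0,0,0],"jaw": 0},
  ],
)

```text
time: 6.38
position: [0.5746, 0.0595, 0.0314]
orientation: [-2.952, -1.076, 0.001]
contact_force: [-0.6, -0.5, 2.9]
grip_width: 0.0001
gripper_force: 1.4
```

```bash
python3 s.py
```

```text
6.375 [0.5746 0.0595 0.0314] [-0.60408405 -0.5125437   2.93710267]
[-0.03  0.04  0.04]
[[-5.000e-02  5.000e-02 -1.000e-02]
 [-3.000e-01 -2.890e+00 -1.000e-02]
 [ 1.480e+00 -4.960e+00 -1.000e-02]
 [ 4.430e+00 -5.250e+00 -1.000e-02]
 [ 7.400e+00 -5.480e+00 -1.000e-02]
 [ 9.120e+00 -7.520e+00 -1.000e-02]
 [ 8.890e+00 -1.044e+01 -1.000e-02]]
```

Emit:
carry_out(
  increments=[
    {"travel": [0,0,0.03],"rotation": [0,0,0],"jaw": 0},
    {"travel": [0,0,0.06],"rotation": [0,0,0],"jaw": 0},
    {"travel": [0,0,0.06],"rotation": [0,0,0],"jaw": 0},
    {"travel": [0,0,0.06],"rotation": [0,0,0],"jaw": 0},
  ],
)

```text
time: 6.88
position: [0.5745, 0.0595, 0.0307]
orientation: [-2.951, -1.076, 0.001]
contact_force: [-1.1, 0.1, 3.0]
grip_width: 0.0002
gripper_force: 1.3
```

Emit:
carry_out(
  increments=[
    {"travel": [0,0,0.03],"rotation": [0,0,0],"jaw": 0},
    {"travel": [0,0,0.06],"rotation": [0,0,0],"jaw": 0},
    {"travel": [0,0,0.06],"rotation": [0,0,0],"jaw": 0},
    {"travel": [0,0,0.06],"rotation": [0,0,0],"jaw": 0},
  ],
)

```text
time: 7.38
position: [0.5746, 0.0594, 0.0306]
orientation: [-2.952, -1.076, 0.001]
contact_force: [-2.2, 0.6, 5.3]
grip_width: -0.0003
gripper_force: 2.8
```

Plug 1 reached its stop at TCP z of about 30.6 mm, with the force rising to 5 N. Next I'll slide lightly to plug 2 with a small lift in between.

Emit:
carry_out(
  increments=[
    {"travel": [-0.04,-0.4,-0.1],"rotation": [0,0,0],"jaw": 0},
    {"travel": [-0.08,-0.8,-0.25],"rotation": [0,0,0],"jaw": 0},
    {"travel": [-0.13,-1.3,-0.3],"rotation": [0,0,0],"jaw": 0},
    {"travel": [-0.18,-1.8,-0.3],"rotation": [0,0,0],"jaw": 0},
    {"travel": [-0.23,-2.2,-0.25],"rotation": [0,0,0],"jaw": 0},
    {"travel": [-0.27,-2.6,-0.15],"rotation": [0,0,0],"jaw": 0},
    {"travel": [-0.3,-2.9,-0.08],"rotation": [0,0,0],"jaw": 0},
    {"travel": [-0.3,-2.9,0],"rotation": [0,0,0],"jaw": 0},
    {"travel": [-0.3,-2.9,0.02],"rotation": [0,0,0],"jaw": 0},
    {"travel": [-0.3,-2.9,0.02],"rotation": [0,0,0],"jaw": 0},
  ],
)

```text
time: 8.62
position: [0.5534, 0.0801, 0.0305]
orientation: [-2.951, -1.076, 0.001]
contact_force: [-0.9, 0.3, 7.4]
grip_width: -0.0001
gripper_force: 3.5
```

```bash
python3 s.py
```

```text
8.625 [0.5534 0.0801 0.0305] [-0.91854266  0.3067099   7.37631733]
[-0.07  0.01  0.06]
[[ 0.24  2.99 -0.1 ]
 [-0.    0.05 -0.1 ]
 [ 1.78 -2.02 -0.1 ]
 [ 4.72 -2.3  -0.1 ]
 [ 7.69 -2.53 -0.1 ]
 [ 9.41 -4.57 -0.09]
 [ 9.19 -7.49 -0.09]]
```

Emit:
carry_out(
  increments=[
    {"travel": [0.35,-0.4,-0.2],"rotation": [0,0,0],"jaw": 0},
    {"travel": [0.85,-0.95,-0.3],"rotation": [0,0,0],"jaw": 0},
    {"travel": [1.35,-1.5,-0.25],"rotation": [0,0,0],"jaw": 0},
    {"travel": [1.78,-2.0,-0.1],"rotation": [0,0,0],"jaw": 0},
    {"travel": [1.78,-2.0,0],"rotation": [0,0,0],"jaw": 0},
    {"travel": [1.78,-2.0,0.01],"rotation": [0,0,0],"jaw": 0},
    {"travel": [1.78,-2.0,0.01],"rotation": [0,0,0],"jaw": 0},
  ],
)

```text
time: 9.5
position: [0.5545, 0.1077, 0.0306]
orientation: [-2.949, -1.076, -0.001]
contact_force: [-1.7, 1.1, 6.2]
grip_width: 0.0001
gripper_force: 3.1
```

```bash
python3 s.py
```

```text
9.5 [0.5545 0.1077 0.0306] [-1.73879886  1.05810935  6.17183131]
[-0.11 -0.07  0.1 ]
[[-1.62  5.03 -0.11]
 [-1.87  2.09 -0.1 ]
 [-0.09  0.02 -0.09]
 [ 2.85 -0.26 -0.09]
 [ 5.83 -0.49 -0.09]
 [ 7.55 -2.53 -0.08]
 [ 7.33 -5.45 -0.07]]
```

Plug 3 is home. Next are plugs 4 and 5.

Emit:
carry_out(
  increments=[
    {"travel": [0.6,-0.05,-0.2],"rotation": [0,0,0],"jaw": 0},
    {"travel": [1.4,-0.13,-0.3],"rotation": [0,0,0],"jaw": 0},
    {"travel": [2.2,-0.2,-0.25],"rotation": [0,0,0],"jaw": 0},
    {"travel": [2.85,-0.26,-0.1],"rotation": [0,0,0],"jaw": 0},
    {"travel": [2.85,-0.26,0],"rotation": [0,0,0],"jaw": 0},
    {"travel": [2.85,-0.26,0.02],"rotation": [0,0,0],"jaw": 0},
    {"travel": [2.85,-0.26,0.02],"rotation": [0,0,0],"jaw": 0},
  ],
)

```text
time: 10.38
position: [0.5753, 0.1276, 0.0305]
orientation: [-2.951, -1.076, -0.002]
contact_force: [-1.4, -0.4, 6.6]
grip_width: 0.0
gripper_force: 3.2
```

Emit:
carry_out(
  increments=[
    {"travel": [0.6,-0.05,-0.2],"rotation": [0,0,0],"jaw": 0},
    {"travel": [1.4,-0.12,-0.3],"rotation": [0,0,0],"jaw": 0},
    {"travel": [2.2,-0.18,-0.25],"rotation": [0,0,0],"jaw": 0},
    {"travel": [2.95,-0.23,-0.1],"rotation": [0,0,0],"jaw": 0},
    {"travel": [2.95,-0.23,0],"rotation": [0,0,0],"jaw": 0},
    {"travel": [2.95,-0.23,0.02],"rotation": [0,0,0],"jaw": 0},
    {"travel": [2.95,-0.23,0.02],"rotation": [0,0,0],"jaw": 0},
  ],
)

```text
time: 11.25
position: [0.5965, 0.1483, 0.0305]
orientation: [-2.951, -1.076, -0.002]
contact_force: [-2.8, 0.1, 7.6]
grip_width: 0.0002
gripper_force: 3.5
```

```bash
python3 s.py
```

```text
11.25 [0.5965 0.1483 0.0305] [-2.76168287  0.09987556  7.60109389]
[-0.01 -0.08  0.06]
[[-7.45  5.43 -0.11]
 [-7.69  2.49 -0.11]
 [-5.91  0.42 -0.11]
 [-2.97  0.14 -0.1 ]
 [ 0.   -0.09 -0.1 ]
 [ 1.72 -2.13 -0.09]
 [ 1.5  -5.05 -0.09]]
```

Emit:
carry_out(
  increments=[
    {"travel": [0.35,-0.4,-0.2],"rotation": [0,0,0],"jaw": 0},
    {"travel": [0.8,-0.95,-0.3],"rotation": [0,0,0],"jaw": 0},
    {"travel": [1.3,-1.5,-0.25],"rotation": [0,0,0],"jaw": 0},
    {"travel": [1.7,-2.1,-0.1],"rotation": [0,0,0],"jaw": 0},
    {"travel": [1.7,-2.1,0],"rotation": [0,0,0],"jaw": 0},
    {"travel": [1.7,-2.1,0.01],"rotation": [0,0,0],"jaw": 0},
    {"travel": [1.7,-2.1,0.01],"rotation": [0,0,0],"jaw": 0},
  ],
)

```text
time: 12.12
position: [0.5957, 0.1756, 0.0305]
orientation: [-2.95, -1.076, -0.002]
contact_force: [-0.6, -1.6, 6.7]
grip_width: 0.0004
gripper_force: 3.5
```

Emit:
carry_out(
  increments=[
    {"travel": [-0.04,-0.6,-0.2],"rotation": [0,0,0],"jaw": 0},
    {"travel": [-0.1,-1.3,-0.3],"rotation": [0,0,0],"jaw": 0},
    {"travel": [-0.17,-2.2,-0.25],"rotation": [0,0,0],"jaw": 0},
    {"travel": [-0.22,-2.92,-0.1],"rotation": [0,0,0],"jaw": 0},
    {"travel": [-0.22,-2.92,0],"rotation": [0,0,0],"jaw": 0},
    {"travel": [-0.22,-2.92,0.02],"rotation": [0,0,0],"jaw": 0},
    {"travel": [-0.22,-2.92,0.02],"rotation": [0,0,0],"jaw": 0},
  ],
)

```text
time: 13.0
position: [0.5744, 0.1965, 0.0305]
orientation: [-2.95, -1.076, -0.0]
contact_force: [-1.2, -0.8, 9.4]
grip_width: 0.0002
gripper_force: 4.5
```

Emit:
carry_out(
  increments=[
    {"travel": [0,0,-1],"rotation": [0,0,0],"jaw": 0},
    {"travel": [0,0,-5],"rotation": [0,0,0],"jaw": 0},
    {"travel": [-5,0,-10],"rotation": [0,0,0],"jaw": 0},
    {"travel": [-8,0,-13],"rotation": [0,0,0],"jaw": 0},
    {"travel": [-8,0,-13],"rotation": [0,0,0],"jaw": 0},
    {"travel": [-8,0,-13],"rotation": [0,0,0],"jaw": 0},
    {"travel": [-8,0,-13],"rotation": [0,0,0],"jaw": 0},
    {"travel": [-8,0,-13],"rotation": [0,0,0],"jaw": 0},
  ],
)

```text
time: 14.0
position: [0.5132, 0.1443, 0.1577]
orientation: [-2.951, -1.076, 0.006]
contact_force: [-0.6, 0.1, -0.8]
grip_width: 0.0002
gripper_force: 0.0
```

```bash
python3 - <<'E'
from h import *; from bench import get_obs,eyes; import cv2
o=get_obs();print(o['time'],o['position'],o['contact_force'])
c=eyes.capture('wrist');cv2.imwrite('pics/w4.png',c['image'][:,:,::-1]);np.savez('w4.npz',pos=o['position'],ori=o['orientation'],**c)
E
```

```text
14.0 [0.5131564  0.14434964 0.15767922] [-0.55102185  0.11107399 -0.804712  ]
```

View pics/w4.png

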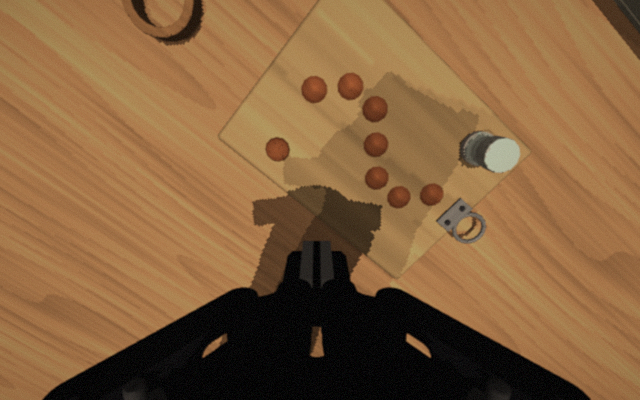

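All seven plugs now sit at the same height: plug 1 at (431,194) to plug 7 at (314,89). The spare plug (277,149) and the pot (500,154) are undisturbed. Each plug also stopped at the same depth with a clear rise in force, so I'm handing in.

```bash
python3 -c "
from bench import order
print(order.hand_in())"
```

```text
the job is handed in; nothing more can be done
None
```

All seven plugs were pressed to their stops in order from the ring end, with every force reading under 10 N; I made small lifts between plugs, saw the spare plug and glue pot undisturbed in the last picture, and handed the job in at about 14 s (no verdict was returned).

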